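# Close the test box: cover over the studs, hasp over the staple

## Task

Close the test box. Take the cover plate by its handle, staple towards the hasp, set it down level on the tops of the box's two studs about a centimetre short of its place, and slide it along them, feeling for its two holes to drop over the studs, until it lies flush on the rim. Then, and not before, swing the hasp over and press it fully down so that the staple stands through its slot; do not bang or force the cover, and leave the other things on the line where they are.

Things in the scene. Friction and masses are not known exactly. Their poses are not given: they have to be found in the camera images.
- test_box: open-topped aluminium box, 140 (x) x 120 (y) mm, 55 mm high, fixed to the line; origin under its middle; x points from the cable glands' side to the hasp's side, y to the left of that, z up. Small mounting feet reach 79 mm either side of the middle in y. Two steel studs, 8 mm thick, stand upright on opposite corner bosses
- stud_a (a point): foot of stud A on the rim plane (55 mm above the work surface), at x = -50, y = +40 mm from the box's middle; the box's axes. The studs rise 14 mm above the rim; the last 2 mm taper to a flat top 4.4 mm wide
- stud_b (a point): foot of stud B on the rim plane, at x = +50, y = -40 mm from the box's middle; the box's axes. Same size as stud A
- hasp_hinge (a point): middle of the hasp's hinge pin, at x = +77 mm, y = 0 from the box's middle and 8.5 mm above the rim plane (fixed to the box, its axes). The pin runs along the box's y, in two bracket ears at 22 to 29 mm either side, whose tops are 5 mm above the pin
- hasp (a joint): angle of the hasp, rad: 0 = fully down, lying over the cover towards the box's -x; grows as it rises and swings out; 1.57 = upright, 2.6 = open to its stop. The hinge is stiff (0.045 N m, about 1 N at the end): the hasp stays where it is left and does not fall shut
- hasp_end (a point): middle of the solid end of the hasp's strap, 53 mm from the pin, midway in its thickness; turns with the hasp; the box's axes at joint 0. The dark steel strap is 40 mm wide, 4 mm thick, reaches 60 mm from the pin, then an upturned lip (8 mm higher, 8 mm longer); its slot (16 mm along, 24 mm across) is centred 38 mm from the pin. Fully down it is 1.5 mm above a seated cover
- cover_grip (a point): centre of the cover's handle, a steel bar 34 mm long (cover's x), 12 mm wide (y), 12 mm high, on two pillars, 33 mm above the cover's underside and at x = -15, y = 0 mm from the plate's middle. The cover is a loose aluminium plate 140 (x) x 120 (y) x 5 mm, about 0.3 kg, lying flat, handle up. Axes are the cover's; they agree with the box's when it is fitted the right way round
- cover_hole_a (a point): centre of hole A on the cover's underside, 10.5 mm wide, chamfered, at x = -50, y = +40 mm from the plate's middle; goes over stud A. When the cover is fitted, it coincides with stud_a
- cover_hole_b (a point): centre of hole B on the cover's underside, 10.5 mm wide, at x = +50, y = -40 mm from the plate's middle; goes over stud B
- staple_top (a point): middle of the top of the staple, a small steel loop 6 mm thick (x), 16 mm wide (y) that stands 19 mm above the cover's upper face, at x = +39, y = 0 mm from the plate's middle
- stator: bystander: wound motor stator with orange windings, 51 x 76 x 82 mm, loose; origin under its middle
- cup: bystander: small parts cup, 70 mm wide, 45 mm high, loose; origin under its middle
- snips: bystander: hand snips, 141 mm long, 11 mm thick, lying flat, loose; origin under the middle
- tape: bystander: tape roll, 62 mm wide, 12 mm high, lying flat, loose; origin under the middle

How it is judged:
By the outcome, as a careful person would: the job done as asked, in the order asked, and still so for the second after the job is handed in, with the robot touching nothing.
It also fails if it takes over 58 s, if anything falls off the work surface, if the arm or the gripper's body presses on something with over 40 N, if the wrist force passes 120 N, or if a joint passes its speed limit or range.

## Robot

A 6-joint arm with a two-finger parallel gripper is mounted at the origin on the work surface; the furniture and walls round the work are solid. World frame = base frame: x ahead of the robot, y to its left, z up, the work surface at z = 0. Lengths are in m, angles in degrees, forces in N, time in s.
With the tool pointing down it reaches from about 0.275 to 0.85 m from the base axis. Payload 5.2 kg.
Tool frame: the origin (TCP) lies at the very end of the fingers, on their centre line; the grasp point (between the pads) lies 19 mm behind it; z points along the fingers, y is the line along which they close (so a half turn about z gives the same grasp; the last joint's range is limited). The gripper opens to 85 mm and grips with 20 to 120 N. Pads are 22 mm wide; open, the fingers measure 114 mm over their backs; the gripper's body (76 mm by 85 mm) begins 54 mm behind the grasp point. The pads swing forward as they close: fully open they stand 13 mm farther back than shut.
Start: joints at [-88.224, 14.817, 87.949, -0, 77.235, -11.62], TCP at [0.127, -0.535, 0.231] pointing down, gripper open.
Joint ranges: [-179.93, 179.93], [-52.35, 119.4], [10.71, 147.94], [-69.91, 249.91], [12.55, 155.21], [-178.61, 178.61]. Speed limits (degrees/s): [147.25, 147.25, 180, 180, 180, 180].

## Interface

Orientations are given as [roll, pitch, yaw] about the fixed x, y, z axes, in that order (R = Rz(yaw) Ry(pitch) Rx(roll)).
In Python, from cell import get_obs, capture, bot, finder gives the robot as it stands. The module is installed in compiled form; this text tells all that it offers.
- The arm moves only by the tool send_rows, never from a script. Its argument "moves" is a list that holds one entry, the list of rows, each a list of 5 numbers: the opening, from 0 (shut) to 1 (fully open), then the shift along the tool's x, y, z in m, then the turn about the tool's z in degrees. A call has 1 to 10 rows; each row is the pose to reach, as a shift and turn from the pose commanded when the call began, along the tool's axes at that moment; what a row does not reach only later rows make up. A row lasts 1/10 s, in which the tool goes at most 50 mm and 8.59 degrees, less where a joint would pass 70% of its speed; a pose out of reach is approached as far as the arm can. A call with a gripper value outside its range is refused whole. The fingers move at their own pace and stop on an object; "squeeze" is the grip in N (left out, the last holds). Time passes only in rows, so rows that repeat a pose let the fingers close. It gives the time, the measured TCP pose, the force, the opening and the grip force at its end, in the units of the state.
- get_obs(): the state, without advancing time (a new reading comes with each control period).
- capture(name): name is "scene" or "top"; returns a dict with "image" (400x640x3 uint8, red, green, blue), "fx", "fy", "cx", "cy" (pixels), "cam_to_world" (4x4, takes a point from camera to world coordinates). Camera axes: x right, y down, z forward; pixel columns grow to the right and rows downward; lengths in m; the calibration is good to about 2 mm. A picture is of the moment at which its call begins. There is no depth.
- bot.job_done(): hands the job in; it is judged then, once.
Trained networks look in a picture, given as the dict that the camera call returned (one of the last four; its "shot" number tells which), for a name from the list of things; names that differ only in an ending like _2 or _b are one class to them, and where a whole thing is asked for, a point or a joint stands for the part that bears it (a point fixed in the world has none). Each returns a list of dicts, best first, with "score" (0 to 1); they miss things now and then, are a little off and sometimes report something else, mostly with a low value. They report only what shows in the picture. A call takes as long as a camera call.
- finder.regions_of(picture, thing): "region" (400x640 bool, what is visible of it).
- finder.pinpoint(picture, thing): "xyz" ([x, y, z] in m, in world coordinates, good to about 4 mm: a listed point, or the origin of a listed thing).
The state is a dict: "time": time; "joints": joint angles; "dq": joint speeds; "effort": joint torques, N m; "ee_pos": TCP position; "orientation": TCP orientation; "ft_force": force on the tool from outside, world axes, zero at the start; "moment": the same for the moment, N m; "opening": finger opening in m; "grasp_force": force on a finger pad.
Only numpy, scipy, OpenCV 4.12 (cv2) and the standard library are available. Lean on these libraries where they do the work, as an engineer would, in place of code of your own. Each camera call takes 0.05 s, during which the arm holds its last target. There are 200 camera calls.

## Working session

There is one attempt and no reset: what is moved stays moved. The work goes in short steps, Python scripts to look and compute and a tool call to move; the robot and the scene stay as the last step left them, time stands still between calls to the robot, and variables do not carry over. Pictures are saved under pics/ and viewed, at most 10 in all, crops included, and the job is handed in when it is done.

Besides the shell and the picture viewer there is one more tool, called after "Emit:" as name([rows], argument=value, ...), one row to a line, values as JSON. send_rows: Moves the arm, as the interface text tells. Its arguments: {"type":"object","properties":{"moves":{"type":"array","items":{"type":"array","items":{"type":"array","items":{"type":"number"}}}},"squeeze":{"type":"number"}},"required":["moves"]}

```bash
mkdir -p pics; cat > h.py <<'E'
import numpy as np, cv2
from cell import get_obs, capture, bot, finder
from scipy.spatial.transform import Rotation as R
def pin(p,names):
    for n in names:
        r=finder.pinpoint(p,n)[:2]
        print(n,[(round(d['score'],2),np.round(d['xyz'],4).tolist()) for d in r])
def save(p,f,crop=None,s=1):
    im=p['image'][:,:,::-1]
    if crop: x0,y0,x1,y1=crop; im=im[y0:y1,x0:x1]
    cv2.imwrite('pics/'+f,cv2.resize(im,None,fx=s,fy=s,interpolation=2))
def st():
    o=get_obs(); print({k:np.round(o[k],4).tolist() for k in ['time','joints','ee_pos','orientation','ft_force','moment','opening','grasp_force']})
E
python3 - <<'E'
from h import *
st()
N=['test_box','stud_a','stud_b','hasp_hinge','hasp_end','cover_grip','cover_hole_a','cover_hole_b','staple_top','stator','cup','snips','tape']
for c in ['top','scene']:
    p=capture(c); print(c,p['image'].shape,np.round(p['cam_to_world'],3).tolist()); save(p,c+'0.png',s=1.25); pin(p,N)
E
```

```text
{'time': 0.0, 'joints': [-88.2251, 14.8606, 88.0128, 0.0011, 77.2332, -11.6187], 'ee_pos': [0.1274, -0.5345, 0.2305], 'orientation': [-179.8958, -0.0225, 13.3933], 'ft_force': [-0.4839, 0.4188, -0.2988], 'moment': [-0.0231, 0.0217, 0.0107], 'opening': 0.0852, 'grasp_force': 0.0}
top (400, 640, 3) [[0.006, -0.995, 0.103, 0.351], [-1.0, -0.007, -0.003, 0.03], [0.004, -0.103, -0.995, 1.445], [0.0, 0.0, 0.0, 1.0]]
test_box [(0.86, [0.4837, 0.2415, 0.003]), (0.47, [0.5137, -0.1256, 0.0334])]
stud_a [(0.62, [0.4432, 0.2892, 0.0611]), (0.61, [0.5214, 0.1856, 0.0532])]
stud_b [(0.62, [0.4432, 0.2892, 0.0611]), (0.61, [0.5214, 0.1856, 0.0532])]
hasp_hinge [(0.65, [0.5582, 0.2291, 0.061]), (0.33, [0.325, 0.2256, -0.0036])]
hasp_end [(0.66, [0.442, -0.2896, -0.0045]), (0.51, [0.588, 0.2204, 0.1048])]
cover_grip [(0.63, [0.5126, -0.123, 0.033])]
cover_hole_a [(0.93, [0.5817, -0.1488, 0.0027]), (0.85, [0.4708, -0.0875, 0.0056])]
cover_hole_b [(0.93, [0.5817, -0.1488, 0.0027]), (0.85, [0.4708, -0.0875, 0.0056])]
staple_top [(0.78, [0.5634, -0.1108, 0.0249])]
stator [(0.74, [0.4399, -0.2926, 0.0004
[... 435 characters left out ...]
.52, 0.1932, 0.0567]), (0.66, [0.4404, 0.2906, 0.0528])]
hasp_hinge [(0.79, [0.5629, 0.2294, 0.0662]), (0.51, [0.5121, -0.1191, 0.0283])]
hasp_end [(0.55, [0.5932, 0.2204, 0.1056])]
cover_grip [(0.67, [0.5107, -0.1178, 0.0311])]
cover_hole_a [(0.86, [0.5808, -0.1434, 0.0022]), (0.66, [0.4667, -0.0862, 0.0051])]
cover_hole_b [(0.86, [0.5808, -0.1434, 0.0022]), (0.66, [0.4667, -0.0862, 0.0051])]
staple_top [(0.7, [0.561, -0.1093, 0.0258])]
stator [(0.6, [0.4412, -0.291, 0.0026]), (0.53, [0.4674, -0.0887, 0.0041])]
cup [(0.83, [0.6204, 0.3727, -0.0011]), (0.2, [0.4842, 0.2403, -0.0])]
snips [(0.71, [0.3244, 0.2226, 0.001]), (0.59, [0.522, 0.1921, 0.0556])]
tape [(0.61, [0.3572, 0.058, -0.003])]
```

View pics/top0.png

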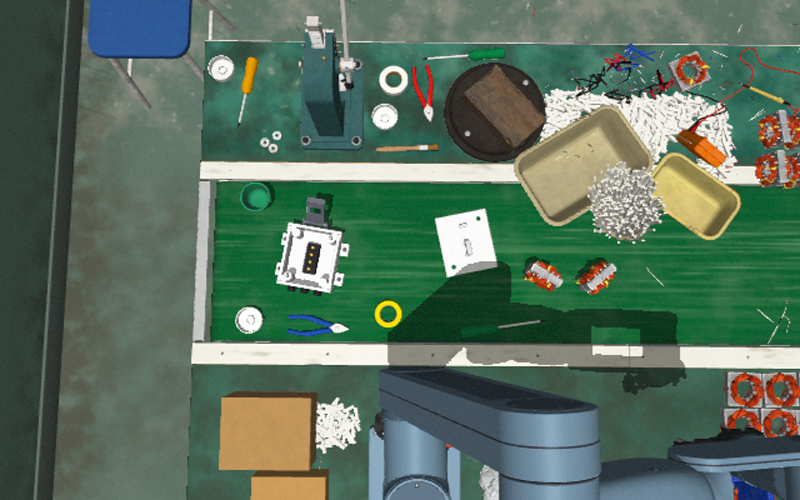

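View pics/scene0.png

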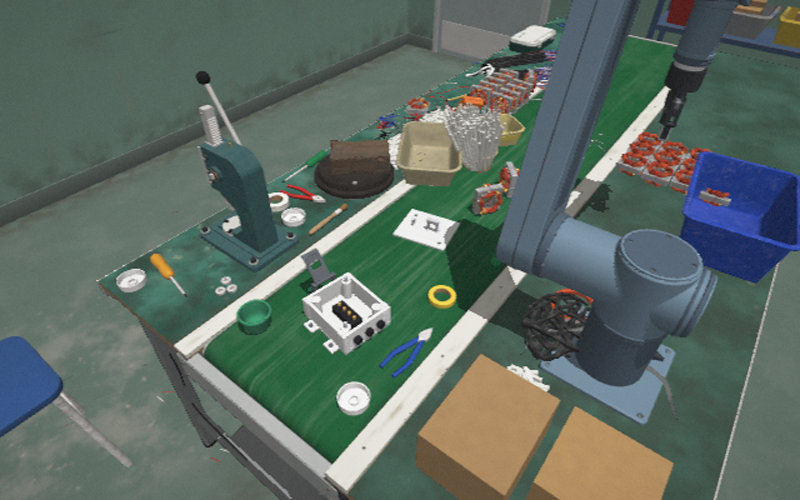

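```bash
cat >> h.py <<'E'
def go(xyz,yaw):
    o=get_obs(); Rm=R.from_euler('xyz',o['orientation'],degrees=True)
    d=Rm.inv().apply(np.array(xyz)-o['ee_pos'])
    print('shift',np.round(d,4).tolist(),'turn',round(-((yaw-o['orientation'][2]+90)%180-90),2))
def fit(model,obs):
    m=np.array(model)[:,:2];q=np.array(obs)[:,:2];mc=m.mean(0);qc=q.mean(0);a=m-mc;b=q-qc
    t=np.arctan2((a[:,0]*b[:,1]-a[:,1]*b[:,0]).sum(),(a*b).sum());c,s=np.cos(t),np.sin(t);Rt=np.array([[c,-s],[s,c]])
    o=qc-Rt@mc; print('origin',np.round(o,4),'yaw',round(np.degrees(t),2),'res mm',np.round(1000*(q-(m@Rt.T+o)),1).tolist()); return o,np.degrees(t)
E
python3 - <<'E'
from h import *
m=[(-.05,.04),(.05,-.04),(.077,0),(0,0)]
fit(m,[(.4432,.2892),(.5214,.1856),(.5582,.2291),(.4837,.2415)])
fit(m,[(.4404,.2906),(.52,.1932),(.5629,.2294),(.4857,.2409)])
mc=[(-.05,.04),(.05,-.04),(-.015,0),(.039,0)]
fit(mc,[(.4708,-.0875),(.5817,-.1488),(.5126,-.123),(.5634,-.1108)])
fit(mc,[(.4667,-.0862),(.5808,-.1434),(.5107,-.1178),(.561,-.1093)])
go([.511,-.120,.1],11.)
E
```

```text
origin [0.4828 0.2403] yaw -11.88 res mm [[1.1, -0.5], [-2.1, -5.3], [0.1, 4.6], [0.9, 1.2]]
origin [0.4833 0.2421] yaw -10.78 res mm [[-1.3, -0.2], [-5.0, -0.3], [3.9, 1.7], [2.4, -1.2]]
origin [ 0.5262 -0.1186] yaw 10.23 res mm [[0.9, 0.6], [-0.8, 0.3], [1.1, -1.7], [-1.2, 0.9]]
origin [ 0.5239 -0.1154] yaw 11.6 res mm [[-0.2, 0.0], [-0.1, 1.1], [1.5, 0.6], [-1.1, -1.8]]
shift [0.4693, -0.3149, 0.1313] turn 2.39
```

Emit:
send_rows([
  [[1, 0.1, -0.067, 0, 0.5], [1, 0.2, -0.134, 0, 1], [1, 0.3, -0.2, 0.02, 2], [1, 0.4, -0.268, 0.05, 2.4], [1, 0.469, -0.315, 0.08, 2.4], [1, 0.469, -0.315, 0.1, 2.4], [1, 0.469, -0.315, 0.131, 2.4], [1, 0.469, -0.315, 0.131, 2.4], [1, 0.469, -0.315, 0.131, 2.4], [1, 0.469, -0.315, 0.131, 2.4]],
], squeeze=60)

```text
time: 2.4
ee_pos: [0.4575, -0.1775, 0.1296]
orientation: [179.9, -0.0, 11.0]
ft_force: [1.1, -1.2, -0.4]
opening: 0.0856
grasp_force: 0.0
```

Emit:
send_rows([
  [[1, 0, 0, 0, 0]],
])

```text
time: 2.5
ee_pos: [0.4578, -0.1738, 0.1278]
orientation: [-179.8, 0.1, 11.3]
ft_force: [-0.1, -0.1, 0.1]
opening: 0.0854
grasp_force: 0.0
```

```bash
python3 - <<'E'
from h import *
st(); go([.511,-.120,.1],11.)
E
```

```text
{'time': 2.5, 'joints': [-33.9433, 14.4559, 104.2223, 0.1245, 61.5333, 44.6666], 'ee_pos': [0.4578, -0.1738, 0.1278], 'orientation': [-179.7728, 0.071, 11.3308], 'ft_force': [-0.0954, -0.0889, 0.1325], 'moment': [-0.0509, 0.0123, -0.0135], 'opening': 0.0854, 'grasp_force': 0.0}
shift [0.0627, -0.0422, 0.0279] turn 0.33
```

Emit:
send_rows([
  [[1, 0.035, -0.024, 0.015, 0], [1, 0.063, -0.042, 0.028, 0], [1, 0.063, -0.042, 0.04, 0], [1, 0.063, -0.042, 0.07, 0], [1, 0.063, -0.042, 0.095, 0], [1, 0.063, -0.042, 0.11, 0], [1, 0.063, -0.042, 0.112, 0], [1, 0.063, -0.042, 0.112, 0], [0.5, 0.063, -0.042, 0.112, 0], [0.3, 0.063, -0.042, 0.112, 0]],
])

```text
time: 3.5
ee_pos: [0.5108, -0.1264, 0.0191]
orientation: [179.9, -0.1, 11.0]
ft_force: [0.6, 0.2, -0.2]
opening: 0.0592
grasp_force: 0.0
```

Emit:
send_rows([
  [[0.2, 0, 0, 0, 0], [0, 0, 0, 0, 0], [0, 0, 0, 0, 0], [0, 0, 0, 0, 0], [0, 0, 0, 0, 0], [0, 0, 0, 0, 0]],
])

```text
time: 4.1
ee_pos: [0.5101, -0.1253, 0.0184]
orientation: [-180.0, -0.0, 11.0]
ft_force: [-1.3, 2.2, 6.6]
opening: 0.0106
grasp_force: 59.9
```

```bash
python3 - <<'E'
from h import *
st(); 
E
```

```text
{'time': 4.1, 'joints': [-25.9957, 26.1955, 105.5726, 0.0295, 48.2345, 52.9769], 'ee_pos': [0.5101, -0.1253, 0.0184], 'orientation': [-179.9809, -0.0111, 11.0078], 'ft_force': [-1.2547, 2.2084, 6.5852], 'moment': [0.4714, 0.2239, 0.03], 'opening': 0.0106, 'grasp_force': 59.8674}
```

Emit:
send_rows([
  [[0, 0, 0, -0.01, 0], [0, 0, 0, -0.03, 0], [0, 0, 0, -0.06, 0], [0, 0, 0, -0.1, 0], [0, 0.002, -0.03, -0.13, 2], [0, 0.004, -0.07, -0.15, 5], [0, 0.007, -0.12, -0.15, 9], [0, 0.01, -0.17, -0.15, 13], [0, 0.013, -0.22, -0.15, 17], [0, 0.015, -0.26, -0.15, 20]],
])

```text
time: 5.1
ee_pos: [0.4739, 0.1346, 0.1681]
orientation: [-180.0, 0.0, -9.1]
ft_force: [1.2, -0.2, -4.1]
opening: 0.0106
grasp_force: 58.9
```

```bash
python3 - <<'E'
from h import *
st(); go([.4585,.2458,.14],-11)
E
```

```text
{'time': 5.1, 'joints': [2.8489, 12.0766, 100.9495, 0.0183, 67.0059, 101.9646], 'ee_pos': [0.4739, 0.1346, 0.1681], 'orientation': [-179.9902, 0.0348, -9.1228], 'ft_force': [1.2311, -0.1537, -4.1227], 'moment': [-0.0036, -0.0229, -0.0014], 'opening': 0.0106, 'grasp_force': 58.8874}
shift [-0.0328, -0.1073, 0.0281] turn 1.88
```

```bash
python3 - <<'E'
from h import *
a=capture('top');b=capture('scene')
for p in (a,b):
    pin(p,['test_box','stud_a','hasp_hinge','hasp_end','cover_grip','cover_hole_a','staple_top'])
    w2c=np.linalg.inv(p['cam_to_world']); q=w2c@[.483,.241,.06,1]; print(p['fx']*q[0]/q[2]+p['cx'],p['fy']*q[1]/q[2]+p['cy'],p['fx'])
i=np.vstack([cv2.resize(a['image'][130:250,200:360,::-1],(760,570))]);cv2.imwrite('pics/t1.png',i)
save(b,'s1.png',(200,150,400,300),4)
E
```

```text
test_box [(0.78, [0.4854, 0.2379, 0.0009])]
stud_a [(0.8, [0.4429, 0.2904, 0.0611]), (0.25, [0.4845, 0.2401, 0.0017])]
hasp_hinge []
hasp_end []
cover_grip [(0.63, [0.4802, 0.1329, 0.1828])]
cover_hole_a [(0.86, [0.533, 0.0847, 0.1532]), (0.17, [0.5883, 0.2204, 0.105])]
staple_top []
245.58527723048013 204.84019805237998 497.4818393553377
test_box [(0.79, [0.4858, 0.2402, -0.0])]
stud_a [(0.83, [0.439, 0.2916, 0.0529]), (0.57, [0.5203, 0.1927, 0.0563])]
hasp_hinge [(0.7, [0.5607, 0.2273, 0.0657])]
hasp_end [(0.59, [0.443, -0.2866, 0.0034]), (0.55, [0.5899, 0.22, 0.1056])]
cover_grip [(0.82, [0.4748, 0.1436, 0.1776])]
cover_hole_a [(0.97, [0.4442, 0.1839, 0.1531]), (0.92, [0.5271, 0.0961, 0.1521])]
staple_top [(0.74, [0.5251, 0.1292, 0.1728]), (0.58, [0.6201, 0.3711, -0.0024])]
275.4479838987186 240.35894308830188 390.7150214513072
```

View pics/t1.png

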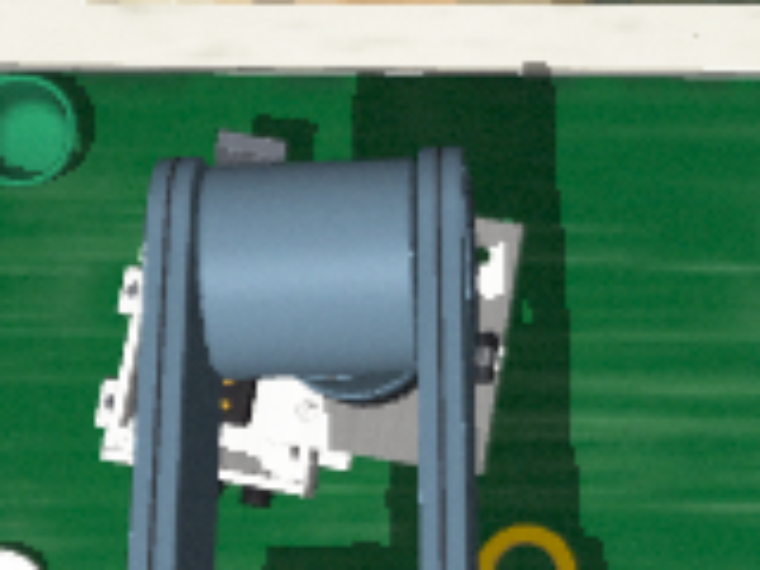

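View pics/s1.png

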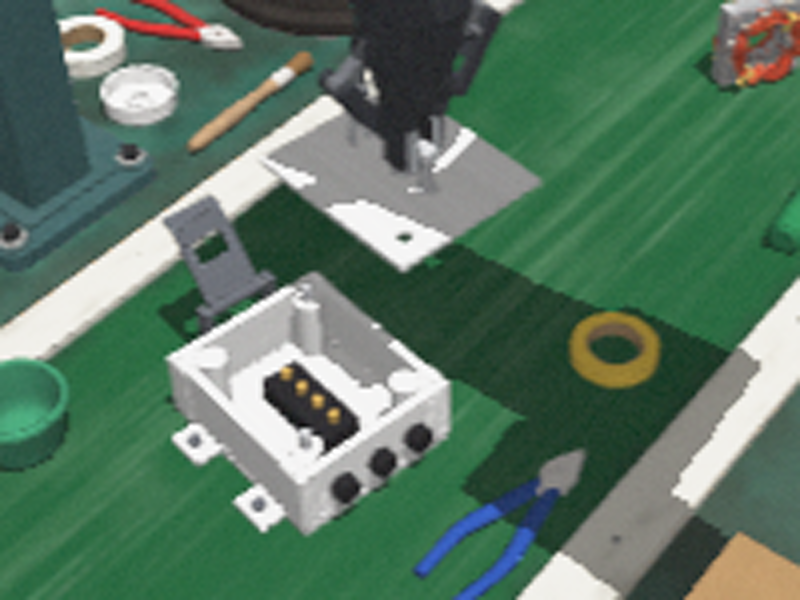

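```bash
cat >> h.py <<'E'
def ray(p,uv,z):
    M=np.array(p['cam_to_world']); d=M[:3,:3]@[(uv[0]-p['cx'])/p['fx'],(uv[1]-p['cy'])/p['fy'],1]; o=M[:3,3]
    return o+d*(z-o[2])/d[2]
def corners(p,crop,off,s,z,model,win=3):
    c=(np.array(crop,float)+.5)/s-.5+off; g=cv2.cvtColor(p['image'],cv2.COLOR_RGB2GRAY)
    c2=cv2.cornerSubPix(g,c.astype(np.float32).reshape(-1,1,2),(win,win),(-1,-1),(3,30,.01)).reshape(-1,2)
    print('shift',np.round(c2-c,1).tolist())
    for q in (c,c2): fit(model,[ray(p,u,z) for u in q])
E
python3 - <<'E'
from h import *
p=capture('scene'); st()
print('box');corners(p,[(172,358),(303,478),(449,385),(318,275)],(200,150),4,.055,[(.07,.06),(-.07,.06),(-.07,-.06),(.07,-.06)])
print('cover');z=.1681-.0184+.003
corners(p,[(265,160),(403,271),(542,182)],(200,150),4,z,[(.07,.06),(-.07,.06),(-.07,-.06)])
print('hole a',ray(p,(200+405/4,150+237/4),z+.002))
E
```

```text
{'time': 5.95, 'joints': [2.5543, 12.1361, 100.9027, -0.0011, 66.9637, 101.5825], 'ee_pos': [0.4753, 0.1321, 0.1679], 'orientation': [179.9985, 0.0023, -9.0278], 'ft_force': [-0.4184, 0.3084, -3.8104], 'moment': [-0.0201, -0.0159, -0.0047], 'opening': 0.0103, 'grasp_force': 59.1488}
box
shift [[-1.5, -0.5], [-0.9, 1.7], [-0.2, -1.2], [-1.0, -1.0]]
origin [0.4782 0.24  ] yaw -10.24 res mm [[-1.4, 0.7], [3.3, -3.8], [1.2, 0.8], [-3.1, 2.2]]
origin [0.4808 0.2406] yaw -9.66 res mm [[0.9, 0.5], [-0.4, 1.5], [1.1, -1.8], [-1.7, -0.2]]
cover
shift [[0.0, 0.0], [1.2, -2.3], [1.1, -2.4]]
origin [0.4839 0.1367] yaw -9.37 res mm [[-1.6, -1.0], [0.1, 0.7], [1.5, 0.3]]
origin [0.4869 0.1318] yaw -6.91 res mm [[-2.5, 0.5], [2.9, 0.3], [-0.4, -0.8]]
hole a [0.43990995 0.18603568 0.1547    ]
```

```bash
python3 - <<'E'
from h import *
p=capture('top'); 
for z in (.1497,.1547):
  a=ray(p,(200+523/4.75-.5,130+222/4.75-.5),z); b=ray(p,(200+483/4.75-.5,130+473/4.75-.5),z)
  print(z,a,b,'edge yaw',np.degrees(np.arctan2((a-b)[1],(a-b)[0])),'len',np.linalg.norm(a-b))
  m=[(.07,-.06),(-.07,-.06)]; fit(m,[a,b])
im=cv2.imread('pics/top0.png'); c=im[190:300,265:360]; cv2.imwrite('pics/t0c.png',cv2.resize(c,None,fx=5.4,fy=5.4,interpolation=2))
E
```

```text
0.1497 [0.551208   0.06061862 0.1497    ] [0.41204394 0.08126673 0.1497    ] edge yaw -8.439542666318141 len 0.14068752705479354
origin [0.4904 0.1303] yaw -8.44 res mm [[0.3, -0.1], [-0.3, 0.1]]
0.1547 [0.55043457 0.06049996 0.1547    ] [0.41180752 0.08106839 0.1547    ] edge yaw -8.439542666318149 len 0.14014464044544925
origin [0.4899 0.1301] yaw -8.44 res mm [[0.1, -0.0], [-0.1, 0.0]]
```

View pics/t0c.png

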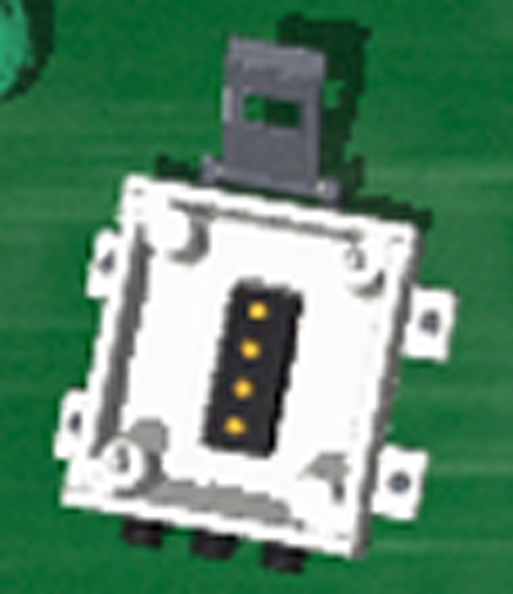

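```bash
python3 - <<'E'
from h import *
p=capture('top')
def px(u,v): return ((265+(u+.5)/5.4)/1.25-.5,(190+(v+.5)/5.4)/1.25-.5)
fit([(.07,.06),(.07,-.06),(-.07,.06),(-.07,-.06)],[ray(p,px(*q),.055) for q in [(126,178),(415,228),(63,502),(352,552)]])
for z in (.067,.069):fit([(-.05,.04),(.05,-.04)],[ray(p,px(*q),z) for q in [(121,457),(355,257)]])
st()
E
```

```text
origin [0.4816 0.2378] yaw -9.6 res mm [[-1.2, 1.5], [-1.4, -1.3], [1.2, 0.7], [1.4, -0.9]]
origin [0.4835 0.2363] yaw -9.91 res mm [[0.6, -0.7], [-0.6, 0.7]]
origin [0.4834 0.236 ] yaw -9.91 res mm [[0.7, -0.8], [-0.7, 0.8]]
{'time': 6.05, 'joints': [2.5723, 12.1361, 100.9035, 0.0007, 66.9655, 101.5798], 'ee_pos': [0.4752, 0.1323, 0.1679], 'orientation': [179.9996, 0.005, -9.0077], 'ft_force': [-0.031, -0.2948, -3.4751], 'moment': [-0.007, 0.0696, 0.0161], 'opening': 0.0105, 'grasp_force': 59.1487}
```

Emit:
send_rows([
  [[0, -0.012, -0.035, 0, 0.6], [0, -0.024, -0.07, 0, 1.2], [0, -0.0338, -0.1061, 0.01, 1.2], [0, -0.0338, -0.1061, 0.03, 1.2], [0, -0.0338, -0.1061, 0.05, 1.2], [0, -0.0338, -0.1061, 0.058, 1.2], [0, -0.0338, -0.1061, 0.06, 1.2], [0, -0.0338, -0.1061, 0.064, 1.2], [0, -0.0338, -0.1061, 0.068, 1.2], [0, -0.0338, -0.1061, 0.068, 1.2]],
])

```text
time: 7.05
ee_pos: [0.4586, 0.2422, 0.1]
orientation: [-180.0, -0.0, -10.2]
ft_force: [-0.1, 0.2, -3.3]
opening: 0.0105
grasp_force: 59.5
```

```bash
python3 - <<'E'
from h import *
st(); go([.4584,.2424,.088],-10.2)
b=capture('scene');save(b,'s2.png',(200,150,400,300),4)
E
```

```text
{'time': 7.05, 'joints': [15.5012, 19.0065, 102.3078, 0.0012, 58.6749, 115.7331], 'ee_pos': [0.4586, 0.2422, 0.1], 'orientation': [-179.9943, -0.0093, -10.2326], 'ft_force': [-0.0693, 0.2219, -3.337], 'moment': [-0.0127, 0.087, -0.0346], 'opening': 0.0105, 'grasp_force': 59.5111}
shift [-0.0003, -0.0002, 0.012] turn -0.03
```

View pics/s2.png

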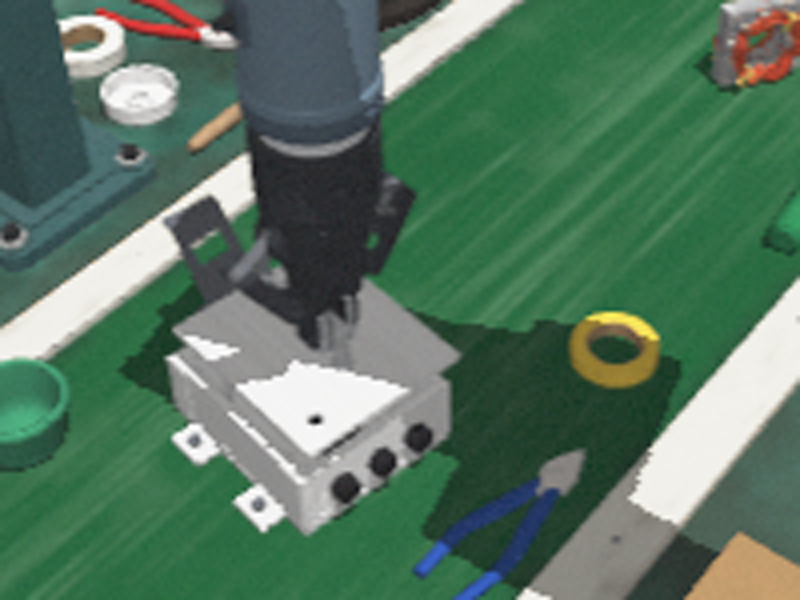

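Emit:
send_rows([
  [[0, 0, 0, 0.003, 0], [0, 0, 0, 0.005, 0], [0, 0, 0, 0.007, 0], [0, 0, 0, 0.008, 0], [0, 0, 0, 0.009, 0], [0, 0, 0, 0.01, 0], [0, 0, 0, 0.0105, 0], [0, 0, 0, 0.011, 0], [0, 0, 0, 0.0115, 0], [0, 0, 0, 0.0115, 0]],
])

```text
time: 8.1
ee_pos: [0.4584, 0.2424, 0.0884]
orientation: [180.0, 0.0, -10.2]
ft_force: [0.7, -0.9, -2.9]
opening: 0.0105
grasp_force: 59.6
```

Emit:
send_rows([
  [[0, 0, 0, 0.0005, 0], [0, 0, 0, 0.001, 0], [0, 0, 0, 0.001, 0]],
])

```text
time: 8.4
ee_pos: [0.4585, 0.2424, 0.0875]
orientation: [-180.0, -0.0, -10.2]
ft_force: [0.2, -0.0, -2.4]
opening: 0.0103
grasp_force: 59.6
```

Emit:
send_rows([
  [[0, 0, 0, 0.0005, 0], [0, 0, 0, 0.001, 0], [0, 0, 0, 0.001, 0]],
])

```text
time: 8.7
ee_pos: [0.4585, 0.2424, 0.0872]
orientation: [-180.0, -0.0, -10.2]
ft_force: [-3.7, -1.6, 4.7]
opening: 0.0107
grasp_force: 60.8
```

Emit:
send_rows([
  [[0, 0, 0, 0.0005, 0], [0, 0, 0, 0.001, 0], [0, 0, 0, 0.001, 0]],
])

```text
time: 9.0
ee_pos: [0.4586, 0.2424, 0.0871]
orientation: [-180.0, -0.1, -10.2]
ft_force: [-5.4, -1.7, 11.9]
opening: 0.0103
grasp_force: 61.7
```

Emit:
send_rows([
  [[0, 0, 0, -0.0008, 0], [0, 0.001, 0, -0.0008, 0], [0, 0.002, 0, -0.0008, 0], [0, 0.003, 0, -0.0008, 0], [0, 0.004, 0, -0.0008, 0], [0, 0.005, 0, -0.0008, 0], [0, 0.006, 0, -0.0008, 0], [0, 0.006, 0, -0.0008, 0]],
])

```text
time: 9.8
ee_pos: [0.4631, 0.2418, 0.0869]
orientation: [-180.0, 0.1, -10.2]
ft_force: [-6.2, 1.2, 7.7]
opening: 0.0104
grasp_force: 61.0
```

Emit:
send_rows([
  [[0, 0.001, 0, 0, 0], [0, 0.001, 0, 0, 0]],
])

```text
time: 10.0
ee_pos: [0.4655, 0.2414, 0.0862]
orientation: [-180.0, -0.0, -10.2]
ft_force: [-0.0, 0.7, -2.9]
opening: 0.011
grasp_force: 59.6
```

Emit:
send_rows([
  [[0, 0.001, 0, 0, 0], [0, 0.001, 0, 0, 0]],
])

```text
time: 10.2
ee_pos: [0.4666, 0.241, 0.0859]
orientation: [-180.0, -0.0, -10.2]
ft_force: [-0.0, 0.4, -2.7]
opening: 0.0108
grasp_force: 59.6
```

Emit:
send_rows([
  [[0, 0.001, 0, 0, 0], [0, 0.001, 0, 0, 0]],
])

```text
time: 10.4
ee_pos: [0.4669, 0.2409, 0.0859]
orientation: [180.0, 0.1, -10.2]
ft_force: [-1.4, 1.2, -2.2]
opening: 0.0106
grasp_force: 59.7
```

Emit:
send_rows([
  [[0, 0, 0, 0.0005, 0], [0, 0, 0, 0.001, 0], [0, 0, 0, 0.001, 0]],
])

```text
time: 10.7
ee_pos: [0.4669, 0.241, 0.0854]
orientation: [-180.0, 0.0, -10.2]
ft_force: [-5.3, 2.1, 2.7]
opening: 0.0101
grasp_force: 60.4
```

Emit:
send_rows([
  [[0, 0, 0, 0.0005, 0], [0, 0, 0, 0.001, 0], [0, 0, 0, 0.001, 0]],
])

```text
time: 11.0
ee_pos: [0.4669, 0.2413, 0.0842]
orientation: [-180.0, 0.0, -10.2]
ft_force: [-4.1, 3.4, 0.3]
opening: 0.0107
grasp_force: 60.1
```

```bash
python3 - <<'E'
from h import *
st()
E
```

```text
{'time': 11.0, 'joints': [15.1236, 20.7946, 102.2753, 0.065, 56.944, 115.3002], 'ee_pos': [0.4669, 0.2413, 0.0842], 'orientation': [-179.9568, 0.0359, -10.212], 'ft_force': [-4.1164, 3.3978, 0.3269], 'moment': [0.6468, 0.6402, -0.0548], 'opening': 0.0107, 'grasp_force': 60.1061}
```

Emit:
send_rows([
  [[0, -0.0008, -0.0006, 0, 0], [0, -0.0008, -0.0006, 0.001, 0], [0, -0.0008, -0.0006, 0.0015, 0], [0, -0.0008, -0.0006, 0.0015, 0]],
])

```text
time: 11.4
ee_pos: [0.4669, 0.2416, 0.0825]
orientation: [-180.0, -0.0, -10.2]
ft_force: [-0.4, 2.0, -3.1]
opening: 0.0104
grasp_force: 59.7
```

Emit:
send_rows([
  [[0, 0, 0, 0.001, 0], [0, 0, 0, 0.0015, 0], [0, 0, 0, 0.0015, 0]],
])

```text
time: 11.7
ee_pos: [0.4669, 0.2416, 0.0812]
orientation: [-180.0, -0.0, -10.2]
ft_force: [-0.4, 2.1, -2.5]
opening: 0.0106
grasp_force: 59.7
```

```bash
python3 - <<'E'
from h import *
st()
E
```

```text
{'time': 11.7, 'joints': [15.1891, 21.0219, 102.4603, -0.0005, 56.4924, 115.3965], 'ee_pos': [0.4669, 0.2416, 0.0812], 'orientation': [-179.9895, -0.0231, -10.2071], 'ft_force': [-0.3511, 2.1305, -2.522], 'moment': [0.3629, 0.0854, -0.0301], 'opening': 0.0106, 'grasp_force': 59.6542}
```

Emit:
send_rows([
  [[0, 0, -0.0004, 0.001, 0], [0, 0, -0.0004, 0.002, 0], [0, 0, -0.0004, 0.003, 0], [0, 0, -0.0004, 0.004, 0], [0, 0, -0.0004, 0.005, 0], [0, 0, -0.0004, 0.005, 0]],
])

```text
time: 12.3
ee_pos: [0.4667, 0.2418, 0.076]
orientation: [180.0, 0.0, -10.2]
ft_force: [0.1, 0.4, -5.3]
opening: 0.0108
grasp_force: 59.5
```

Emit:
send_rows([
  [[0, 0, 0, 0.001, 0], [0, 0, 0, 0.002, 0], [0, 0, 0, 0.0025, 0], [0, 0, 0, 0.003, 0], [0, 0, 0, 0.003, 0]],
])

```text
time: 12.8
ee_pos: [0.4666, 0.2419, 0.0734]
orientation: [180.0, 0.0, -10.2]
ft_force: [-1.5, -1.6, 0.8]
opening: 0.0105
grasp_force: 60.0
```

```bash
python3 - <<'E'
from h import *
st()
E
```

```text
{'time': 12.8, 'joints': [15.2329, 21.6253, 102.8799, -0.0092, 55.5022, 115.4374], 'ee_pos': [0.4666, 0.2419, 0.0734], 'orientation': [179.99, 0.0034, -10.1993], 'ft_force': [-1.5363, -1.6207, 0.8194], 'moment': [-0.119, 0.2468, -0.0297], 'opening': 0.0105, 'grasp_force': 60.0025}
```

Emit:
send_rows([
  [[0.3, 0, 0, 0, 0], [0.6, 0, 0, 0, 0], [0.6, 0, 0, 0, 0], [0.6, 0, 0, 0, 0], [0.6, 0, 0, 0, 0], [0.6, 0, 0, 0, 0], [0.6, 0, 0, -0.01, 0], [0.6, 0, 0, -0.03, 0], [0.6, 0, 0, -0.07, 0], [0.6, 0, 0, -0.11, 0]],
])

```text
time: 13.8
ee_pos: [0.4661, 0.2418, 0.1846]
orientation: [180.0, 0.1, -10.2]
ft_force: [1.1, -0.1, 0.3]
opening: 0.0511
grasp_force: 0.0
```

```bash
python3 - <<'E'
from h import *
st()
p=capture('scene');save(p,'s3.png',(200,110,400,260),4)
pin(p,['hasp_hinge','hasp_end','cover_grip','staple_top','cover_hole_a'])
go([.6231,.2137,.2],-10.2)
E
```

```text
{'time': 13.8, 'joints': [15.2308, 14.4373, 95.2972, 0.0025, 70.3492, 115.4373], 'ee_pos': [0.4661, 0.2418, 0.1846], 'orientation': [179.9661, 0.0766, -10.2074], 'ft_force': [1.0819, -0.0769, 0.2911], 'moment': [0.0025, -0.0456, 0.0035], 'opening': 0.0511, 'grasp_force': 0.0}
hasp_hinge [(0.74, [0.5593, 0.2277, 0.0671]), (0.7, [0.5237, 0.1948, 0.0572])]
hasp_end [(0.92, [0.5899, 0.2194, 0.1059])]
cover_grip [(0.9, [0.4662, 0.2443, 0.0858])]
staple_top [(0.93, [0.52, 0.2319, 0.0809]), (0.29, [0.3226, 0.2217, -0.0024])]
cover_hole_a [(0.7, [0.5203, 0.1947, 0.0573]), (0.35, [0.3558, 0.0572, -0.0029])]
shift [0.1596, -0.0002, -0.0176] turn -0.0
```

View pics/s3.png

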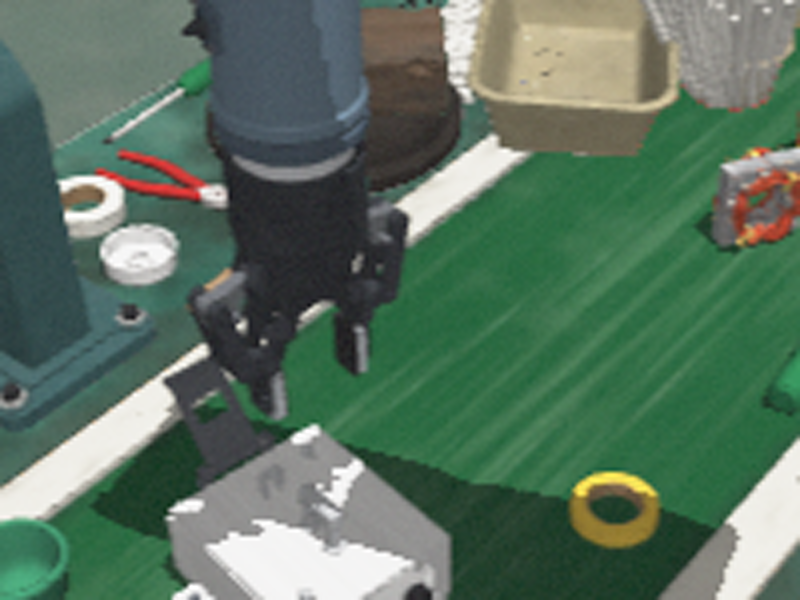

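Emit:
send_rows([
  [[0, 0.02, 0, -0.012, 0], [0, 0.055, 0, -0.016, 0], [0, 0.09, 0, -0.016, 0], [0, 0.125, 0, -0.016, 0], [0, 0.15, 0, -0.016, 0], [0, 0.16, 0, -0.016, 0], [0, 0.16, 0, -0.016, 0], [0, 0.16, 0, -0.016, 0]],
])

```text
time: 14.9
ee_pos: [0.6228, 0.2138, 0.1981]
orientation: [180.0, 0.2, -10.2]
ft_force: [-0.3, 0.7, -0.4]
opening: 0.0
grasp_force: 0.0
```

Emit:
send_rows([
  [[0, 0, 0, 0.02, 0], [0, 0, 0, 0.04, 0], [0, 0, 0, 0.055, 0], [0, 0, 0, 0.07, 0], [0, 0, 0, 0.08, 0], [0, 0, 0, 0.09, 0], [0, 0, 0, 0.1, 0], [0, 0, 0, 0.1, 0], [0, 0, 0, 0.1, 0]],
])

```text
time: 15.8
ee_pos: [0.6242, 0.2136, 0.0993]
orientation: [180.0, 0.0, -10.2]
ft_force: [1.1, -0.7, 0.1]
opening: 0.0001
grasp_force: 0.0
```

```bash
python3 - <<'E'
from h import *
st()
go([.6231,.2137,.097],-10.2)
p=capture('scene');save(p,'s4.png',(200,110,400,260),4)
E
```

```text
{'time': 15.8, 'joints': [9.2238, 31.8555, 81.1932, 0.0014, 66.9562, 109.4262], 'ee_pos': [0.6242, 0.2136, 0.0993], 'orientation': [179.9996, 0.005, -10.2029], 'ft_force': [1.0587, -0.6829, 0.093], 'moment': [0.0106, -0.0167, -0.0303], 'opening': 0.0001, 'grasp_force': 0.0}
shift [-0.0011, 0.0001, 0.0023] turn -0.0
```

View pics/s4.png

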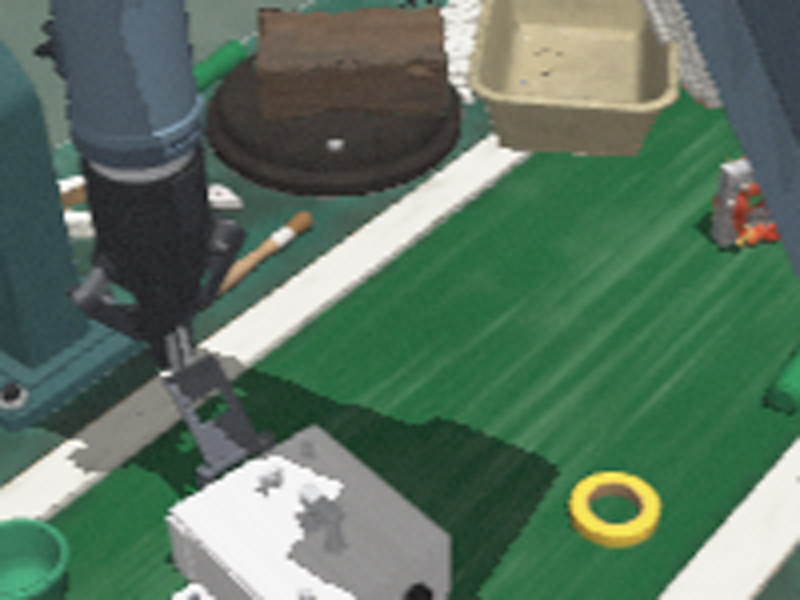

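Emit:
send_rows([
  [[0, -0.008, 0, 0, 0], [0, -0.018, 0, -0.003, 0], [0, -0.028, 0, -0.007, 0], [0, -0.038, 0, -0.011, 0], [0, -0.048, 0, -0.014, 0], [0, -0.058, 0, -0.014, 0], [0, -0.066, 0, -0.014, 0], [0, -0.074, 0, -0.013, 0], [0, -0.082, 0, -0.012, 0], [0, -0.082, 0, -0.012, 0]],
])

```text
time: 16.85
ee_pos: [0.5418, 0.2283, 0.1106]
orientation: [180.0, 0.1, -10.2]
ft_force: [-0.2, -0.1, 0.0]
opening: 0.0
grasp_force: 0.0
```

Emit:
send_rows([
  [[0, -0.004, 0, 0.002, 0], [0, -0.008, 0, 0.004, 0], [0, -0.012, 0, 0.007, 0], [0, -0.015, 0, 0.011, 0], [0, -0.018, 0, 0.015, 0], [0, -0.021, 0, 0.019, 0], [0, -0.021, 0, 0.019, 0], [0, -0.021, 0, 0.019, 0]],
])

```text
time: 17.65
ee_pos: [0.5226, 0.2318, 0.092]
orientation: [180.0, 0.0, -10.2]
ft_force: [0.4, -0.4, 0.4]
opening: 0.0
grasp_force: 0.0
```

```bash
python3 - <<'E'
from h import *
st()
p=capture('scene');save(p,'s5.png',(200,110,400,260),4)
pin(p,['hasp_end','cover_grip','staple_top'])
E
```

```text
{'time': 17.65, 'joints': [12.7468, 24.3422, 95.2103, 0.0023, 60.4798, 112.9467], 'ee_pos': [0.5226, 0.2318, 0.092], 'orientation': [179.9892, 0.0305, -10.201], 'ft_force': [0.4024, -0.4471, 0.4078], 'moment': [0.0209, 0.0118, 0.0076], 'opening': 0.0, 'grasp_force': 0.0}
hasp_end [(0.43, [0.5133, 0.2354, 0.0909])]
cover_grip [(0.85, [0.4662, 0.2432, 0.086])]
staple_top [(0.89, [0.519, 0.2306, 0.0812])]
```

View pics/s5.png

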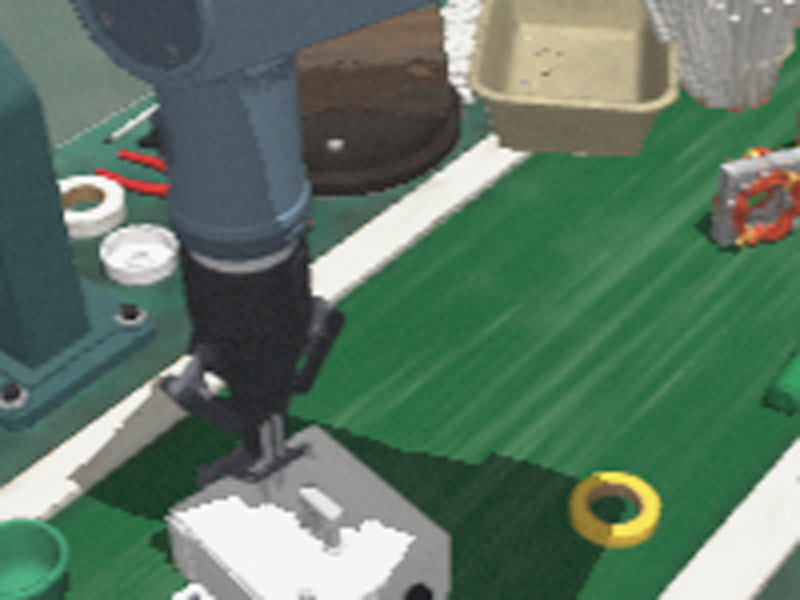

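Emit:
send_rows([
  [[0, 0.001, 0, -0.012, 0], [0, 0.001, 0, -0.026, 0], [0, 0, 0, -0.028, 0], [0, -0.012, 0, -0.028, 0], [0, -0.026, 0, -0.028, 0], [0, -0.026, 0, -0.026, 0], [0, -0.026, 0, -0.02, 0], [0, -0.026, 0, -0.014, 0], [0, -0.026, 0, -0.008, 0], [0, -0.026, 0, -0.002, 0]],
])

```text
time: 18.85
ee_pos: [0.4971, 0.2363, 0.0933]
orientation: [180.0, 0.0, -10.2]
ft_force: [-0.4, 0.2, 1.2]
opening: 0.0002
grasp_force: 0.4
```

Emit:
send_rows([
  [[0, 0, 0, 0.003, 0], [0, 0, 0, 0.006, 0], [0, 0, 0, 0.009, 0], [0, 0, 0, 0.012, 0], [0, 0, 0, 0.014, 0], [0, 0, 0, 0.015, 0], [0, 0, 0, 0.016, 0], [0, 0, 0, 0.016, 0]],
])

```text
time: 19.65
ee_pos: [0.4973, 0.2365, 0.0782]
orientation: [-180.0, -0.0, -10.2]
ft_force: [0.0, 0.1, -0.2]
opening: 0.0003
grasp_force: 0.0
```

Emit:
send_rows([
  [[0, 0, 0, 0.001, 0], [0, 0, 0, 0.002, 0], [0, 0, 0, 0.002, 0]],
])

```text
time: 19.95
ee_pos: [0.4972, 0.2365, 0.0761]
orientation: [-180.0, 0.0, -10.2]
ft_force: [-0.0, -0.2, 1.0]
opening: -0.0003
grasp_force: 0.1
```

Emit:
send_rows([
  [[0, 0, 0, 0.001, 0], [0, 0, 0, 0.002, 0], [0, 0, 0, 0.002, 0]],
])

```text
time: 20.25
ee_pos: [0.4972, 0.2364, 0.074]
orientation: [180.0, 0.0, -10.2]
ft_force: [0.2, 0.1, -0.3]
opening: 0.0002
grasp_force: 0.0
```

Emit:
send_rows([
  [[0, 0, 0, 0.001, 0], [0, 0, 0, 0.0015, 0], [0, 0, 0, 0.0015, 0]],
])

```text
time: 20.55
ee_pos: [0.4972, 0.2365, 0.0727]
orientation: [-180.0, 0.0, -10.2]
ft_force: [-0.2, -0.4, 0.7]
opening: -0.0001
grasp_force: 0.3
```

Emit:
send_rows([
  [[0, 0, 0, 0.0005, 0], [0, 0, 0, 0.001, 0], [0, 0, 0, 0.001, 0]],
])

```text
time: 20.85
ee_pos: [0.4973, 0.2365, 0.0722]
orientation: [-180.0, -0.0, -10.2]
ft_force: [-1.1, 0.3, 5.5]
opening: -0.0002
grasp_force: 2.6
```

Emit:
send_rows([
  [[0, 0, 0, 0.0007, 0], [0, 0, 0, 0.0015, 0], [0, 0, 0, 0.0015, 0], [0, 0, 0, 0.0015, 0]],
])

```text
time: 21.25
ee_pos: [0.4973, 0.2366, 0.0717]
orientation: [-180.0, -0.0, -10.2]
ft_force: [-4.0, -0.9, 13.1]
opening: 0.0002
grasp_force: 6.3
```

Emit:
send_rows([
  [[0, 0, 0, -0.003, 0], [0, 0, 0, -0.015, 0], [0, 0, 0, -0.04, 0], [0, 0, 0, -0.08, 0], [0, 0, 0, -0.12, 0], [0, -0.05, 0.03, -0.14, 0], [0, -0.09, 0.08, -0.14, 0], [0, -0.12, 0.12, -0.14, 0], [0, -0.12, 0.12, -0.14, 0]],
])

```text
time: 22.15
ee_pos: [0.3546, 0.1383, 0.2105]
orientation: [180.0, 0.0, -10.2]
ft_force: [1.3, 0.1, 0.8]
opening: 0.0
grasp_force: 0.0
```

```bash
python3 - <<'E'
from h import *
st()
p=capture('scene');save(p,'s6.png',(200,150,400,300),4)
pin(p,['hasp_end','hasp_hinge','cover_grip','staple_top','tape','snips','cup','stator'])
E
```

```text
{'time': 22.15, 'joints': [4.4145, -2.2446, 110.5574, -0.0397, 71.7289, 104.6167], 'ee_pos': [0.3546, 0.1383, 0.2105], 'orientation': [179.953, 0.0307, -10.1898], 'ft_force': [1.2822, 0.1094, 0.7607], 'moment': [-0.0594, -0.0176, 0.0373], 'opening': 0.0, 'grasp_force': 0.0}
hasp_end [(0.79, [0.5105, 0.2351, 0.0605])]
hasp_hinge [(0.97, [0.5611, 0.228, 0.0634]), (0.34, [0.5214, 0.1923, 0.0558])]
cover_grip [(0.57, [0.4661, 0.2432, 0.0843]), (0.39, [0.4857, 0.2396, 0.0012])]
staple_top [(0.94, [0.5193, 0.2308, 0.0803]), (0.3, [0.4413, 0.2866, 0.0595])]
tape [(0.84, [0.3599, 0.0634, 0.0003])]
snips [(0.6, [0.3279, 0.2201, 0.0022])]
cup [(0.64, [0.6174, 0.3699, -0.0003]), (0.32, [0.4417, -0.2868, -0.0009])]
stator [(0.9, [0.4415, -0.2872, 0.003])]
```

View pics/s6.png

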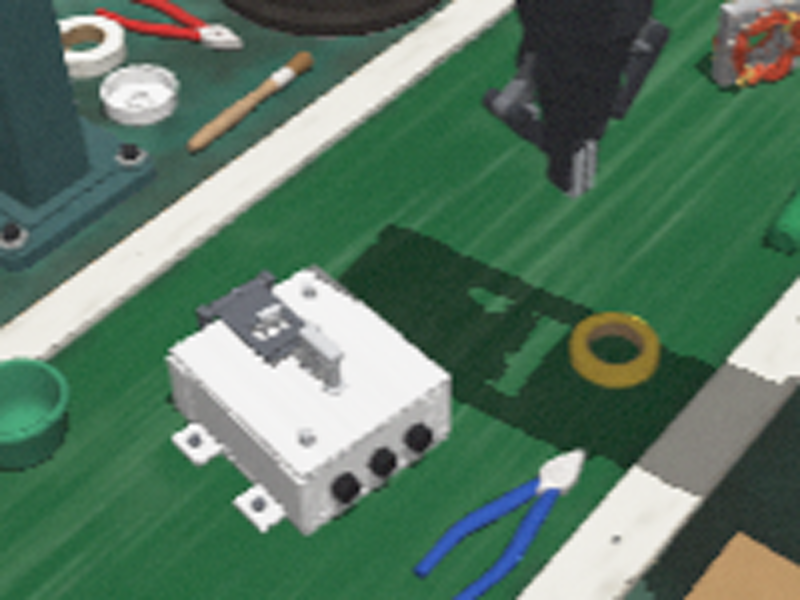

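The cover lies flush on the rim with both studs showing in its holes, at (308,292) and (306,438). The hasp is down with the staple through its slot at (270,322), and the other things haven't moved.

```bash
python3 -c "
from cell import bot; print(bot.job_done())"
```

```text
the job is handed in; nothing more can be done
None
```

The box is closed and the job handed in at about 22 s: the cover is seated flush over both studs, the hasp was then pressed fully down with the staple through its slot, and the other things on the line show as unmoved in the last picture.

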